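Flip the refill marker of the empty cone

TASK

One position of the cone rack has run out: its paper cone is bare. Flag it for refilling: with a fingertip under the free edge, push the hinged marker plate in front of the empty cone up and right over its hinge, so that it lies flat on the cone's side with its ring-marked face up. Push it gently, do not grip it, and leave the other two markers, all cones and the things round the rack as they are.

Things in the scene. Friction and masses are not known exactly. Their poses are not given: they have to be found in the camera images.
- rack: pine cone rack fixed to the bench. Origin at bench height, midway along, under the marker pivots; x from the worker's (robot's) side to the cones, y left along it, z up. Deck 430 mm long, 18 thick, x -18 to 207 mm. Front rail x -12 to 12 mm, top 63 mm up. Pegs at x 145 mm, y +130 (left), 0 (middle), -130 mm (right), one cone on each, a hinged marker on the rail before each.
- marker_left (a joint): angle of the left marker: 0 = level, towards the worker (rack -x), plain face up; grows as its free edge rises; 1.57 = upright; 3.14 = level on the other side (towards its cone), ring-marked face up. Stops at both ends. Plain pin hinge, light friction (0.003 N m): it falls to the side it leans to.
- left_pivot (a point): point on the rack: middle of the left marker's hinge pin, 68 mm above the bench; the pin runs along rack y.
- left_edge (a point): middle of the left marker's free edge, half-way through its thickness, 87 mm from the pivot. The marker is a white-faced plywood plate 60 mm wide (rack y), 6 mm thick, about 35 g. From 12 to 87 mm from the pivot it overhangs the rail; below is free space (only the deck's front edge, 18 mm high, reaches 18 mm from the pivot line).
- marker_middle (a joint): angle of the middle marker: 0 = level, towards the worker (rack -x), plain face up; grows as its free edge rises; 1.57 = upright; 3.14 = level on the other side (towards its cone), ring-marked face up. Stops at both ends. Plain pin hinge, light friction (0.003 N m): it falls to the side it leans to.
- middle_pivot (a point): point on the rack: middle of the middle marker's hinge pin, 68 mm above the bench; the pin runs along rack y.
- middle_edge (a point): middle of the middle marker's free edge, half-way through its thickness, 87 mm from the pivot. The marker is a white-faced plywood plate 60 mm wide (rack y), 6 mm thick, about 35 g. From 12 to 87 mm from the pivot it overhangs the rail; below is free space (only the deck's front edge, 18 mm high, reaches 18 mm from the pivot line).
- marker_right (a joint): angle of the right marker: 0 = level, towards the worker (rack -x), plain face up; grows as its free edge rises; 1.57 = upright; 3.14 = level on the other side (towards its cone), ring-marked face up. Stops at both ends. Plain pin hinge, light friction (0.003 N m): it falls to the side it leans to.
- right_pivot (a point): point on the rack: middle of the right marker's hinge pin, 68 mm above the bench; the pin runs along rack y.
- right_edge (a point): middle of the right marker's free edge, half-way through its thickness, 87 mm from the pivot. The marker is a white-faced plywood plate 60 mm wide (rack y), 6 mm thick, about 35 g. From 12 to 87 mm from the pivot it overhangs the rail; below is free space (only the deck's front edge, 18 mm high, reaches 18 mm from the pivot line).
- empty_cone_mid (a point): centre of the empty cone, half-way up: a bare slim paper cone without yarn, 60 mm across at the foot, 34 mm at the top, 170 mm tall, hollow, standing loose over one of the three pegs. This point is 103 mm above the bench.
- full_cone1_mid (a point): centre, half-way up, of a full cone: the same paper cone with a fat pack of cream yarn round it, 90 mm across at the widest, standing loose over a peg. This point is 103 mm above the bench.
- full_cone2_mid (a point): centre, half-way up, of a full cone: the same paper cone with a fat pack of cream yarn round it, 90 mm across at the widest, standing loose over a peg. This point is 103 mm above the bench.
- pump_bottle: bystander: pump bottle, 62 mm across, 167 mm tall, beside the rack's left end; origin at the centre of its foot.
- thread_spool: bystander: thread spool standing up, 48 mm across, 78 mm tall, beside the rack's right end; origin at the centre of its foot.
- shuttle: bystander: wooden weaving shuttle lying flat, 296 mm long (its y), 30 mm wide, 28 mm tall with the quill, lying to the right of the rack; origin at the centre of its underside.
Things that resemble listed ones, but are neither listed nor needed, are in the scene too. What is shaped like the part that bears empty_cone_mid but red is not meant.

How it is judged:
By the outcome, as a careful person would: the job done as asked, in the order asked, and still so for the second after the job is handed in, with the robot touching nothing.
It also fails if it takes over 35 s, if anything falls off the work surface, if the arm or the gripper's body presses on something with over 40 N, if the wrist force passes 120 N, or if a joint passes its speed limit or range.

ROBOT

A 6-joint arm with a two-finger parallel gripper is mounted at the origin on the work surface. World frame = base frame: x ahead of the robot, y to its left, z up, the work surface at z = 0. Lengths are in m, angles in rad, forces in N, time in s.
With the tool pointing down it reaches from about 0.25 to 0.725 m from the base axis. Payload 4 kg.
Tool frame: the origin (TCP) lies on the mounting face of the last link; the fingertips stand 173 mm ahead of it and the grasp point (between the pads) lies 155 mm ahead of it; z points along the fingers, y is the direction in which the jaws open and shut (so a half turn about z gives the same grasp; the last joint's range is limited). The gripper opens to 85 mm and grips with 20 to 120 N. Pads are 22 mm wide; open, the fingers measure 114 mm over their backs; the gripper's body (76 mm by 85 mm) begins 54 mm behind the grasp point. The pads swing forward as they close: fully open they stand 13 mm farther back than shut.
Start: joints at [1.263, 0.241, 0.005, 1.335, 0, 1.571], TCP at [0.151, 0.477, 0.405] pointing down, gripper open.
Joint ranges: [-2.72, 2.72], [-1.05, 1.87], [-1.09, 1.28], [-1.99, 2.15], [-1.42, 1.44], [-3.14, 3.14]. Speed limits (rad/s): [2.79, 2.79, 3.14, 3.14, 3.14, 3.14].

INTERFACE

Orientations are given as a unit quaternion [w, x, y, z].
In Python, from cell import * gives the robot as it stands. The module is installed in compiled form; this text tells all that it offers.
- The arm moves only by the tool carry_out, never from a script. Its argument "rows" is a list of rows, each a list of 7 numbers: the turn, a rotation vector about the world's x, y, z in degrees, then the shift along the world's x, y, z in cm, then the opening, from 0 (shut) to 1 (fully open). In form: [[ax, ay, az, x, y, z, fingers], ...]. A call has 1 to 5 rows; each row is the pose to reach, as a shift and turn from the pose measured when the call began; what a row does not reach only later rows make up. A row lasts 1/10 s, in which the tool goes at most 50 mm and 8.59 degrees, less where a joint would pass 70% of its speed; a pose out of reach is approached as far as the arm can. A call with a gripper value outside its range is refused whole. The fingers move at their own pace and stop on an object; "squeeze" is the grip in N (left out, the last holds). Time passes only in rows, so rows that repeat a pose let the fingers close. It gives the time, the measured TCP pose, the force and the opening at its end, in the units of the state.
- get_state(): the state, without advancing time (a new reading comes with each control period).
- read_camera(name): name is "scene" or "top" or "wrist"; returns the picture (384x512x3 uint8, red, green, blue); there is no depth.
- get_calibration(name): a dict with "K" (3x3 intrinsics, pixels), "eye" and "attitude" of the camera in the world; the wrist camera has in their place "mount" (4x4, takes a point from camera to tool coordinates, whose origin is the TCP and whose axes are the flange's). Camera axes: x right, y up, looking along -z (the intrinsics and any distortion apply to the point x, -y, -z); pixel columns grow to the right and rows downward; lengths in m; the calibration is good to about 2 mm. A picture is of the moment at which its call begins: read the wrist's pose just before it. get_calibration takes no time and is no camera call.
- close_job(): hands the job in, once; it reports no verdict.
Trained networks look in the newest picture that a camera, given by its name, has taken for a name from the list of things; names that differ only in an ending like _2 or _b are one class to them, and where a whole thing is asked for, a point or a joint stands for the part that bears it (a point fixed in the world has none). Each returns a list of dicts, best first, with "confidence" (0 to 1); they miss things now and then, are a little off and sometimes report something else, mostly with a low value. They report only what shows in the picture. A call takes as long as a camera call. They do not tell look-alikes from the thing itself.
- boxes_of(query, camera): "centre" ([x, y, z] in m, in world coordinates, good to about 4 mm: the middle of the surface that is visible of it).
- place_of(query, camera): "centre" ([x, y, z] in m, in world coordinates, good to about 4 mm: a listed point, or the origin of a listed thing).
The state is a dict: "time_s": time; "joint_pos": joint angles; "joint_vel": joint speeds; "joint_efforts": joint torques, N m; "eef_pos": TCP position; "tool_rot": TCP orientation; "ft_force": force on the tool from outside, world axes, zero at the start; "torque": the same for the moment, N m; "finger_gap": finger opening in m.
Only numpy, scipy, OpenCV 4.12 (cv2) and the standard library are available. Lean on these libraries where they do the work, as an engineer would, in place of code of your own. Each camera call takes 0.05 s, during which the arm holds its last target. There are 200 camera calls.

## Working session

There is one attempt and no reset: what is moved stays moved. The work goes in short steps, Python scripts to look and compute and a tool call to move; the robot and the scene stay as the last step left them, time stands still between calls to the robot, and variables do not carry over. Pictures are saved under pics/ and viewed, about 8 in all and at most 12, crops included, and the job is handed in when it is done.

Besides the shell and the picture viewer there is one more tool, called after "Emit:" by a JSON object that holds its "op" and its "data". carry_out: Moves the arm, as the interface text tells. Its arguments: {"type":"object","properties":{"rows":{"type":"array"},"squeeze":{"type":"number"}},"required":["rows"]}

```bash
mkdir -p pics
python3 - <<'E'
from cell import *
import cv2,numpy as np
s=get_state();print({k:np.round(s[k],3).tolist() for k in s})
a=read_camera("scene");b=read_camera("top")
cv2.imwrite("pics/a.png",a[:,:,::-1]);cv2.imwrite("pics/b.png",b[:,:,::-1])
for q in ["rack","left_pivot","middle_pivot","right_pivot","left_edge","middle_edge","right_edge","empty_cone_mid","full_cone1_mid","pump_bottle","thread_spool","shuttle"]:
  for c in ["top","scene"]:
    print(q,c,[(np.round(d["centre"],3).tolist(),round(d["confidence"],2)) for d in place_of(q,c)[:4]])
print(get_calibration("top"),get_calibration("scene"))
print(get_state()["time_s"])
E
```

```text
{'time_s': 0.0, 'joint_pos': [1.263, 0.241, 0.004, 1.335, 0.0, 1.571], 'joint_vel': [-0.001, 0.001, 0.001, 0.0, 0.002, 0.001], 'joint_efforts': [0.0, -37.232, 25.241, 0.017, 0.0, -0.0], 'eef_pos': [0.151, 0.476, 0.404], 'tool_rot': [-0.0, 0.153, 0.988, -0.001], 'ft_force': [0.073, 0.36, 0.14], 'torque': [-0.03, -0.07, 0.048], 'finger_gap': 0.085}
rack top [([0.609, -0.075, 0.003], 0.88), ([0.638, -0.445, -0.002], 0.28), ([0.569, 0.2, 0.002], 0.24)]
rack scene [([0.609, -0.073, 0.0], 0.76)]
left_pivot top [([0.587, 0.051, 0.065], 0.89)]
left_pivot scene [([0.585, 0.054, 0.067], 0.72)]
middle_pivot top [([0.609, -0.072, 0.066], 0.69)]
middle_pivot scene [([0.606, -0.076, 0.072], 0.8)]
right_pivot top [([0.62, -0.206, 0.069], 0.62)]
right_pivot scene [([0.626, -0.205, 0.069], 0.67)]
left_edge top [([0.498, 0.043, 0.066], 0.87)]
left_edge scene [([0.501, 0.042, 0.067], 0.75)]
middle_edge top [([0.519, -0.087, 0.065], 0.82)]
middle_edge scene [([0.518, -0.09, 0.068], 0.85)]
right_edge top [([0.539, -0.214, 0.071], 0.63), ([0.587, 0.052, 0.065], 0.6)]
right_edge scene [([0.539, -0.214, 0.0
[... 578 characters left out ...]
e [([0.67, -0.344, 0.003], 0.84)]
shuttle top [([0.635, -0.444, -0.002], 0.71)]
shuttle scene [([0.634, -0.443, 0.001], 0.9)]
{'K': array([[463.62561018,   0.        , 256.73335175],
       [  0.        , 463.62561018, 190.8214502 ],
       [  0.        ,   0.        ,   1.        ]]), 'eye': array([ 0.55360663, -0.01718017,  1.20480572]), 'attitude': array([ 0.71397507,  0.02546666, -0.01771742, -0.69948348])} {'K': array([[425.93651139,   0.        , 243.48915987],
       [  0.        , 425.93651139, 193.25262111],
       [  0.        ,   0.        ,   1.        ]]), 'eye': array([1.34956519, 0.33870626, 0.86896227]), 'attitude': array([0.46873247, 0.20182501, 0.32982746, 0.79421054])}
1.3
```

Run:
```python
import cv2,numpy as np
a=cv2.imread("pics/a.png");b=cv2.imread("pics/b.png")
cv2.imwrite("pics/ab.png",cv2.resize(np.vstack([a[100:400],b[0:300]]),None,fx=1,fy=1))
cv2.imwrite("pics/a2.png",cv2.resize(a,(800,600)))
cv2.imwrite("pics/b2.png",cv2.resize(b,(800,600)))
```

```text
(no output)
```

View pics/a2.png

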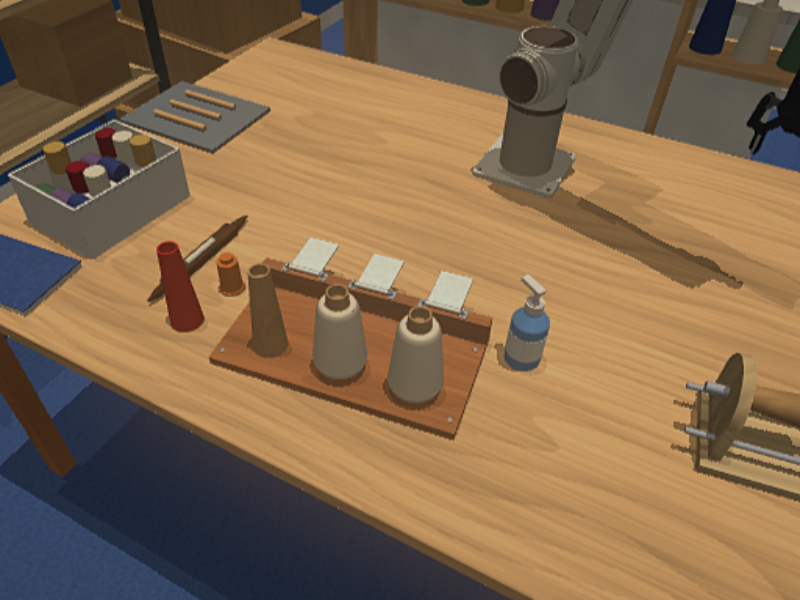

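View pics/b2.png

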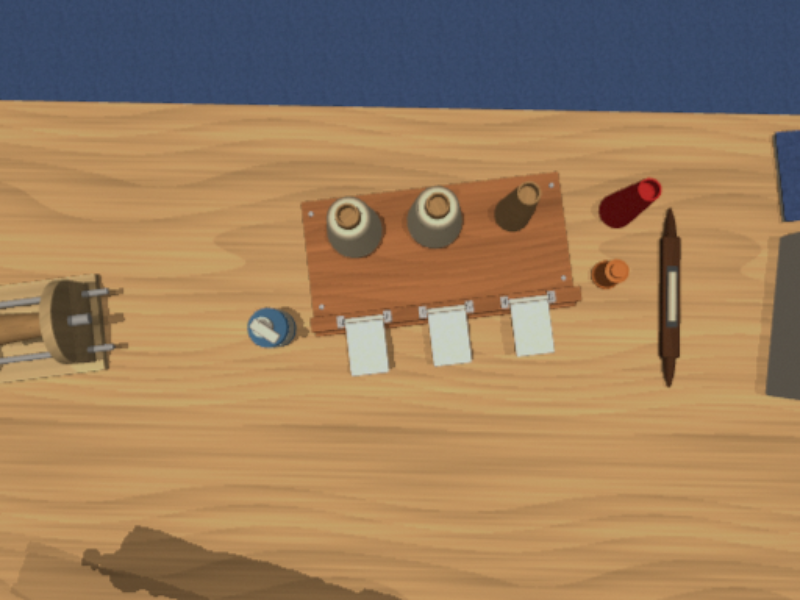

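The scene view shows the bare brown cone at about (268,310), on the rack's right end. The top view agrees, with the cone at (518,205) and its marker at (532,325). The networks also put the empty cone at (0.768,-0.183), so I'll use marker_right. The red cone is the decoy. Next I'll write a helper that turns a target tip pose into move rows.

```bash
cat > h.py <<'E'
from cell import *
import numpy as np, cv2
from scipy.spatial.transform import Rotation as R
YAW=np.radians(8.3)
XR=np.array([np.cos(YAW),np.sin(YAW),0]);YR=np.array([-XR[1],XR[0],0]);Z=np.array([0,0,1.])
PIV=np.array([.6257,-.2042,.068])
def cur():
    s=get_state();w,x,y,z=s["tool_rot"];return s,np.array(s["eef_pos"]),R.from_quat([x,y,z,w])
def tip():
    s,p,r=cur();d=p+.173*r.apply([0,0,1])-PIV
    zt=r.apply([0,0,1])
    print("t",round(s["time_s"],2),"tcp",np.round(p,3),"tip rel pivot mm (rack)",np.round(1e3*np.array([d@XR,d@YR,d@Z]),1),
      "pitchdown",round(np.degrees(-np.arcsin(zt[2])),1),"yaw",round(np.degrees(np.arctan2(zt[1],zt[0])),1),
      "q",np.round(s["joint_pos"],2),"F",np.round(s["ft_force"],1),"gap",round(s["finger_gap"],3))
def want(rx,ry,rz,pitch,yaw=8.3):
    """tip target mm rel. pivot in rack axes, tool pitch down and yaw deg -> turn deg, shift cm"""
    s,p,r=cur();a=np.radians(yaw);f=np.radians(pitch)
    zt=np.array([np.cos(f)*np.cos(a),np.cos(f)*np.sin(a),-np.sin(f)]);yt=np.array([-np.sin(a),np.cos(a),0])
    Rt=R.from_matrix(np.column_stack([np.cross(yt,zt),yt,zt]))
    tcp=PIV+(rx*XR+ry*YR+rz*Z)/1e3-.173*zt
    print("turn",np.round(np.degrees((Rt*r.inv()).as_rotvec()),1),"shift",np.round(100*(tcp-p),1),"tcp",np.round(tcp,3))
E
python3 -c "
from h import *
tip();want(-160,0,60,15);want(-160,0,60,15,-10);want(-160,0,60,30)"
```

```text
t 1.3 tcp [0.151 0.476 0.405] tip rel pivot mm (rack) [-371.   742.   163.7] pitchdown 90.0 yaw -138.6 q [1.26 0.24 0.   1.34 0.   1.57] F [ 0.4 -0.4  0.6] gap 0.085
turn [ -6.1 -75.3  22.1] shift [ 15.1 -72.8 -23.2] tcp [ 0.302 -0.251  0.173]
turn [-17.9 -72.9   6.5] shift [ 15.1 -67.5 -23.2] tcp [ 0.303 -0.198  0.173]
turn [ -4.9 -60.3  23.5] shift [ 16.8 -72.5 -19. ] tcp [ 0.319 -0.249  0.214]
```

Emit:
{"op": "carry_out", "data": {"rows": [[0,0,0,4,-5,0,0],[0,0,0,8,-10,0,0],[0,0,0,12,-15,0,0],[0,0,0,16,-20,0,0],[0,0,0,20,-25,0,0]], "squeeze": 20}}

```text
time_s: 1.8
eef_pos: [0.3084, 0.2797, 0.4049]
tool_rot: [0.0, 0.153, 0.988, 0.0]
ft_force: [0.9, 0.1, -0.6]
finger_gap: 0.0125
```

Emit:
{"op": "carry_out", "data": {"rows": [[-0.6,-7,2.2,1,-5,0,0],[-1.2,-14,4.4,1.5,-10,0,0],[-1.8,-21,6.6,2,-15,0,0],[-2.4,-28,8.8,2,-20,0,0],[-3,-35,11,2,-25,0,0]]}}

```text
time_s: 2.3
eef_pos: [0.3277, 0.0315, 0.4055]
tool_rot: [0.304, 0.05, 0.951, 0.02]
ft_force: [1.0, -0.6, -0.7]
finger_gap: -0.0003
```

```bash
python3 -c "
from h import *
tip();want(-160,0,180,15);want(-160,0,100,30)"
```

```text
t 2.3 tcp [0.328 0.032 0.405] tip rel pivot mm (rack) [-161.2  263.2  196.7] pitchdown 54.5 yaw 0.8 q [ 0.12 -0.38 -0.67  0.66 -0.06  0.21] F [ 1.  -0.6 -0.7] gap -0.0
turn [ -2.6 -39.8  11.1] shift [ -2.6 -28.3 -11.3] tcp [ 0.302 -0.251  0.293]
turn [ -3.1 -24.8  12. ] shift [ -0.9 -28.  -15.1] tcp [ 0.319 -0.249  0.254]
```

```bash
python3 -c "
from h import *
want(-150,0,160,20,0)"
```

```text
turn [ -5.3 -34.5   3.4] shift [ -1.3 -25.7 -11.8] tcp [ 0.315 -0.226  0.287]
```

Emit:
{"op": "carry_out", "data": {"rows": [[-1.1,-7,0.7,-0.3,-4.5,0,0],[-2.1,-14,1.4,-0.6,-9,-2,0],[-3.2,-21,2.1,-0.9,-13.5,-5,0],[-4.2,-28,2.8,-1.2,-18,-8,0],[-5.3,-34.5,3.4,-1.3,-22.5,-10,0]]}}

```text
time_s: 2.8
eef_pos: [0.3207, -0.1506, 0.3299]
tool_rot: [0.545, 0.008, 0.838, 0.005]
ft_force: [1.2, -0.3, -0.1]
finger_gap: -0.0
```

```bash
python3 -c "
from h import *
tip();want(-135,0,-10,18,0)"
```

```text
t 2.8 tcp [ 0.321 -0.151  0.33 ] tip rel pivot mm (rack) [-137.6   74.2  191.8] pitchdown 23.9 yaw -0.0 q [-0.64 -0.2  -1.06 -0.36  0.58 -0.27] F [ 1.2 -0.3 -0.1] gap -0.0
turn [-1.  -5.9  0.4] shift [  0.7  -7.3 -21.8] tcp [ 0.328 -0.224  0.111]
```

Emit:
{"op": "carry_out", "data": {"rows": [[0,0,0,0.7,-3.5,-2,0],[0,-1,0,0.7,-7.2,-5,0],[0,-2,0,0.7,-7.2,-9,0],[0,-4,0,0.7,-7.2,-12,0],[-1,-5.9,0.4,0.7,-7.2,-15,0]]}}

```text
time_s: 3.3
eef_pos: [0.3428, -0.2456, 0.1841]
tool_rot: [0.584, -0.005, 0.811, 0.006]
ft_force: [2.3, -0.6, 0.1]
finger_gap: 0.0001
```

```bash
python3 -c "
from h import *
tip();want(-130,0,-22,18,0)
cv2.imwrite('pics/w1.png',read_camera('wrist')[:,:,::-1])"
```

```text
t 3.3 tcp [ 0.343 -0.246  0.184] tip rel pivot mm (rack) [-123.2  -21.3   61.3] pitchdown 18.5 yaw 0.9 q [-0.85  0.54 -1.08 -1.15  0.8  -0.35] F [ 2.3 -0.6  0.1] gap 0.0
turn [-0.2 -0.5 -0.9] shift [-1.   2.3 -8.5] tcp [ 0.333 -0.223  0.099]
```

View pics/w1.png

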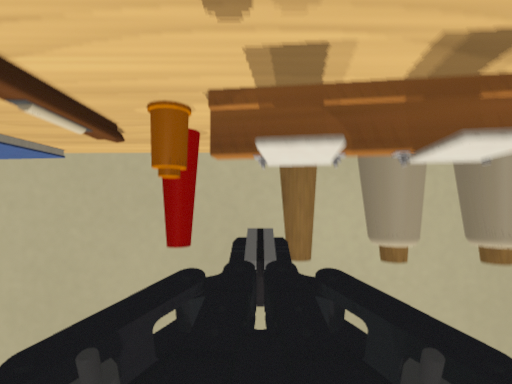

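The wrist picture is upside down. The shut fingertips are at (260,235), and the right marker (300,150) sits straight in front of the bare cone. Joint 3 is at its limit, so I'll yaw to 8° and go lower, which should ease it.

```bash
python3 -c "
from h import *
want(-125,-5,-22,17,8)"
```

```text
turn [-1.  -2.5  7.2] shift [-0.3 -0.5 -7.5] tcp [ 0.339 -0.25   0.097]
```

Emit:
{"op": "carry_out", "data": {"rows": [[0,0,3.5,0,-0.3,-2.5,0],[-0.5,-1,7.2,0,-0.4,-5,0],[-1,-2.5,7.2,-0.3,-0.5,-7.5,0],[-1,-2.5,7.2,-0.3,-0.5,-7.5,0]]}}

```text
time_s: 3.75
eef_pos: [0.3385, -0.2497, 0.0925]
tool_rot: [0.591, -0.053, 0.804, 0.045]
ft_force: [-0.7, -0.0, -0.0]
finger_gap: -0.0002
```

```bash
python3 -c "
from h import *
tip();
cv2.imwrite('pics/w2.png',read_camera('wrist')[:,:,::-1]);
print([place_of('right_edge','wrist'),place_of('right_pivot','wrist')]);want(-70,0,-22,15,8)"
```

```text
t 3.75 tcp [ 0.339 -0.25   0.093] tip rel pivot mm (rack) [-125.6   -4.2  -27. ] pitchdown 17.3 yaw 8.1 q [-0.89  0.88 -1.03 -1.36  0.96 -0.45] F [-0.7 -0.  -0. ] gap -0.0
[[], [{'centre': [0.7476, -0.0546, 0.1025], 'confidence': 0.68}]]
turn [ 0.4 -1.9 -0. ] shift [ 5.1  1.3 -0.8] tcp [ 0.391 -0.238  0.091]
```

View pics/w2.png

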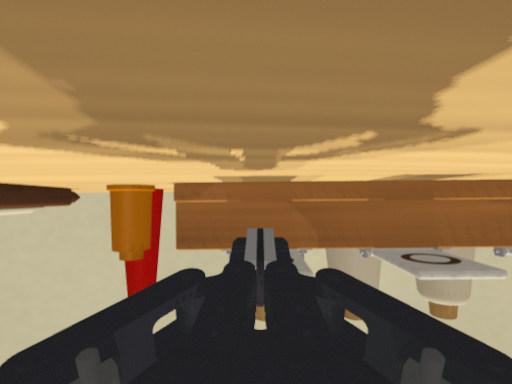

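The camera now looks from below. The marker is hidden behind the fingers, and its hinge ends at (232,250) and (303,250) straddle the tips at (260,235). So the tips are centred and below the plate, and I'll go in under it.

Emit:
{"op": "carry_out", "data": {"rows": [[0,0,0,2,0.5,0,0],[0,0,0,4,0.9,0,0],[0,0,0,5.5,1.2,0,0],[0,0,0,5.5,1.2,0,0]]}}

```text
time_s: 4.3
eef_pos: [0.3969, -0.2386, 0.1032]
tool_rot: [0.596, -0.06, 0.8, 0.039]
ft_force: [0.3, -0.4, -0.1]
finger_gap: 0.0002
```

```bash
python3 -c "
from h import *
tip();cv2.imwrite('pics/s3.png',cv2.resize(read_camera('scene')[120:280,130:350],(800,582),interpolation=cv2.INTER_CUBIC)[:,:,::-1])"
```

```text
t 4.3 tcp [ 0.397 -0.239  0.103] tip rel pivot mm (rack) [-65.6  -1.9 -14.2] pitchdown 16.6 yaw 8.0 q [-0.75  0.85 -0.97 -1.38  0.84 -0.35] F [ 0.3 -0.4 -0.1] gap 0.0
```

View pics/s3.png

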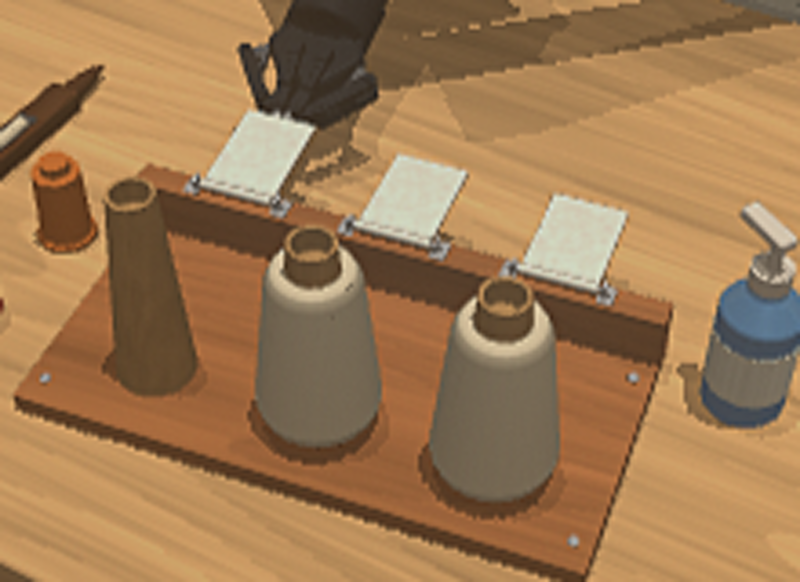

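The picture shows the fingertips under the free edge of the right marker at about (285,115), and all the markers still level. I'll raise it along the hinge arc.

Emit:
{"op": "carry_out", "data": {"rows": [[0,0,0,0.0,0,1.0,0],[0,0,0,0.2,0,2.0,0],[0,0,0,0.5,0.1,2.9,0],[0,0,0,1.0,0.1,3.8,0],[0,0,0,1.6,0.2,4.5,0]]}}

```text
time_s: 4.85
eef_pos: [0.4115, -0.2368, 0.15]
tool_rot: [0.596, -0.059, 0.8, 0.038]
ft_force: [-0.6, -0.6, -0.8]
finger_gap: -0.0
```

```bash
python3 -c "
from h import *
tip();cv2.imwrite('pics/s4.png',cv2.resize(read_camera('scene')[120:280,130:350],(800,582),interpolation=cv2.INTER_CUBIC)[:,:,::-1])"
```

```text
t 4.85 tcp [ 0.411 -0.237  0.15 ] tip rel pivot mm (rack) [-50.9  -2.5  32.6] pitchdown 16.6 yaw 7.9 q [-0.72  0.69 -0.96 -1.22  0.81 -0.33] F [-0.6 -0.6 -0.8] gap -0.0
```

View pics/s4.png

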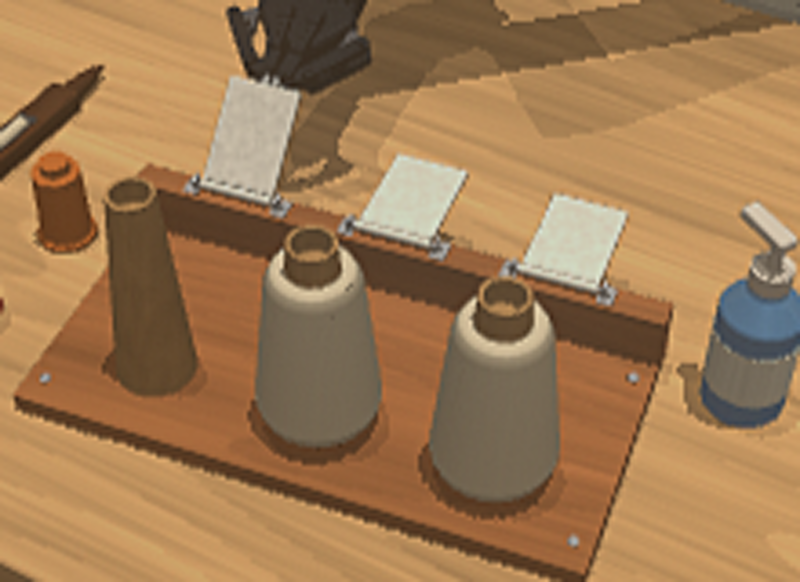

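The marker's edge is lifting on the fingertips, with the plate raised to roughly 40°. I'll continue to upright.

Emit:
{"op": "carry_out", "data": {"rows": [[0,0,0,0.9,0.1,0.6,0],[0,0,0,1.7,0.3,1.1,0],[0,0,0,2.5,0.4,1.5,0],[0,0,0,3.4,0.5,1.8,0],[0,0,0,4.2,0.6,1.9,0]]}}

```text
time_s: 5.4
eef_pos: [0.4555, -0.2307, 0.1701]
tool_rot: [0.597, -0.061, 0.799, 0.038]
ft_force: [0.1, 0.3, -0.4]
finger_gap: 0.0003
```

```bash
python3 -c "
from h import *
tip();cv2.imwrite('pics/s5.png',cv2.resize(read_camera('scene')[120:280,130:350],(800,582),interpolation=cv2.INTER_CUBIC)[:,:,::-1])"
```

```text
t 5.4 tcp [ 0.455 -0.231  0.17 ] tip rel pivot mm (rack) [-6.4 -2.7 53.1] pitchdown 16.5 yaw 7.9 q [-0.64  0.64 -0.88 -1.13  0.74 -0.29] F [ 0.1  0.3 -0.4] gap 0.0
```

View pics/s5.png

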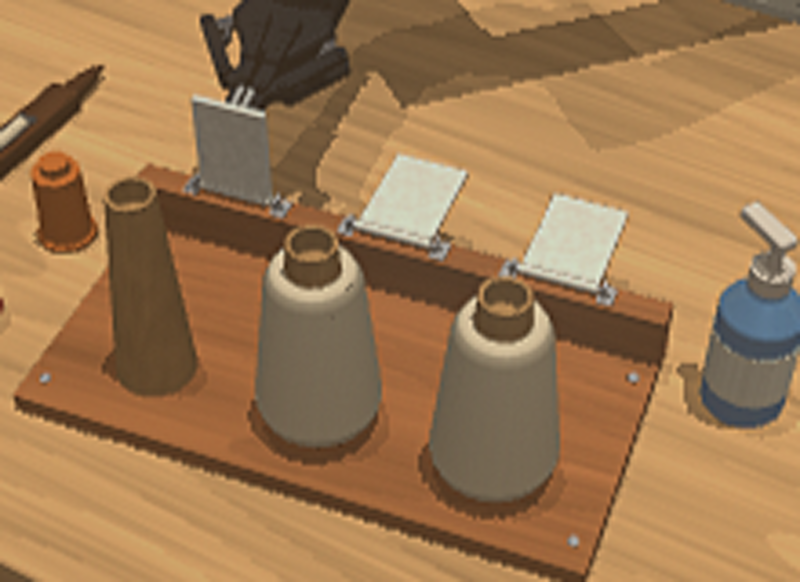

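The plate stands upright, with its top edge at about (230,105). I'll push slowly past the balance point.

Emit:
{"op": "carry_out", "data": {"rows": [[0,0,0,0.6,0.1,0,0],[0,0,0,1.2,0.2,0,0],[0,0,0,1.8,0.3,-0.1,0],[0,0,0,2.4,0.4,-0.2,0],[0,0,0,2.9,0.4,-0.3,0]]}}

```text
time_s: 5.95
eef_pos: [0.4858, -0.2267, 0.1671]
tool_rot: [0.598, -0.061, 0.798, 0.038]
ft_force: [0.9, -0.4, -0.3]
finger_gap: 0.0
```

Emit:
{"op": "carry_out", "data": {"rows": [[0,0,0,0,0,0,0],[0,0,0,0,0,0,0],[0,0,0,-2,-0.3,0.5,0],[0,0,0,-5,-0.8,2,0],[0,0,0,-9,-1.3,4,0]]}}

```text
time_s: 6.45
eef_pos: [0.3954, -0.2395, 0.2067]
tool_rot: [0.598, -0.062, 0.799, 0.038]
ft_force: [0.2, -0.8, 0.3]
finger_gap: 0.0001
```

```bash
python3 -c "
from h import *
tip();cv2.imwrite('pics/s6.png',cv2.resize(read_camera('scene')[120:280,100:350],(800,512),interpolation=cv2.INTER_CUBIC)[:,:,::-1])"
```

```text
t 6.45 tcp [ 0.395 -0.24   0.207] tip rel pivot mm (rack) [-67.1  -2.4  89.8] pitchdown 16.4 yaw 8.1 q [-0.76  0.49 -0.97 -1.02  0.85 -0.35] F [ 0.2 -0.8  0.3] gap 0.0
```

View pics/s6.png

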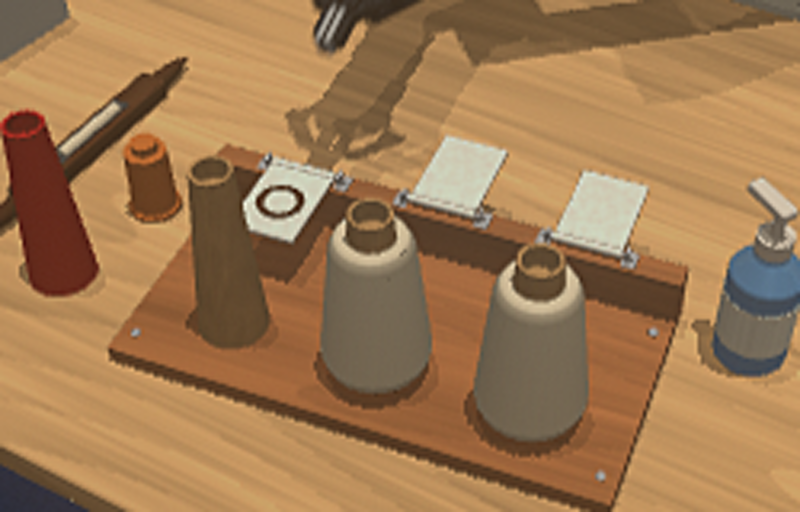

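The right marker now lies flat on the cone's side, with its ring visible at (280,200). The other markers, the cones and the things round the rack are unmoved, and the gripper is well clear. I'll let it settle briefly, check once more and hand in.

Emit:
{"op": "carry_out", "data": {"rows": [[0,0,0,0,0,1,0],[0,0,0,0,0,2,0],[0,0,0,0,0,2,0]]}}

```text
time_s: 6.8
eef_pos: [0.3905, -0.2394, 0.2299]
tool_rot: [0.598, -0.06, 0.798, 0.037]
ft_force: [0.9, 0.7, 0.4]
finger_gap: 0.0002
```

```bash
python3 -c "
from h import *
read_camera('top');read_camera('scene');tip()
for q in ['right_edge','middle_edge','left_edge','empty_cone_mid','thread_spool','pump_bottle']:
  for c in ['top','scene']: print(q,c,[(np.round(d['centre'],3).tolist(),round(d['confidence'],2)) for d in place_of(q,c)[:2]])
close_job()"
```

```text
t 6.9 tcp [ 0.391 -0.239  0.229] tip rel pivot mm (rack) [-71.7  -1.8 111.7] pitchdown 16.4 yaw 7.9 q [-0.76  0.41 -0.97 -0.94  0.85 -0.36] F [-0.4  0.4 -0.2] gap 0.0
right_edge top [([0.708, -0.194, 0.071], 0.64)]
right_edge scene []
middle_edge top [([0.52, -0.089, 0.065], 0.68), ([0.572, 0.201, 0.003], 0.59)]
middle_edge scene [([0.519, -0.086, 0.066], 0.62)]
left_edge top [([0.497, 0.045, 0.068], 0.93)]
left_edge scene [([0.5, 0.04, 0.066], 0.83)]
empty_cone_mid top [([0.778, -0.359, 0.088], 0.76), ([0.768, -0.181, 0.103], 0.63)]
empty_cone_mid scene [([0.764, -0.183, 0.101], 0.58), ([0.78, -0.36, 0.086], 0.56)]
thread_spool top []
thread_spool scene [([0.671, -0.342, 0.001], 0.59)]
pump_bottle top [([0.572, 0.2, 0.004], 0.95)]
pump_bottle scene [([0.567, 0.2, -0.003], 0.82)]
the job is handed in; nothing more can be done
```

The right marker, in front of the bare cone, is flagged. I raised it with the shut fingertips under its free edge and pushed it past upright. It then fell by itself onto the cone's side and lies flat, ring-marked face up. I handed the job in at about 6.9 s (limit 35 s).

**Checks that agreed:** The last picture shows the ring face up. The top camera puts the marker's free edge at (0.708, -0.194, 0.071), within about 5 mm of where it should lie. The other two markers, the empty cone, the pump bottle and the thread spool are where they were, within the measuring error. I judged the full cones and the shuttle from the picture only, and they look unmoved. The wrist force read under about 3 N after each move, and the gripper was clear of everything at the end.

**Checks that failed or disagreed:**
- The scene camera's network did not find the right marker's edge at the end, and the top camera's network missed the thread spool. In each case the other camera found it.
- For the empty cone, the top camera's network ranked the red look-alike first. The real cone was still found in place.
- Joint 3 came very close to its limit (-1.08 of -1.09) during the approach, so the tool went about 2 cm off line there. I corrected that before going under the plate.

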